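# Dial open the blade box

### The job

Unlock the steel blade box that is bolted to the bench and open it: turn the dial on its lid left (counter-clockwise) to 60, then right to 30, then slowly left again until you feel the bolt snap back and the dial stop dead, somewhere between 36 and 52; do not wrench the dial against that stop, nor force the lid while it is locked. Then lift the lid by its pull bar to about 70 degrees, let go, and leave it standing open, without disturbing the things that stand around the box.

Things in the scene. Friction and masses are not known exactly. Their poses are not given: they have to be found in the camera images.
- box: grey sheet-steel lock box, fixed to the bench; 190 deep (x) x 240 wide (y), body 85 high, with the closed lid 130 high; origin at the centre of its underside, z up, x from its front (with the pull bar) to its hinge side
- lid (a joint): lid angle, rad: 0 closed, grows as the front edge rises, to 1.75; hinged along the upper far edge of the box body (95 mm behind the box's centre, 85 mm high). A stiff hinge with a stay: the lid remains where it is left; lifting at the bar takes about 3 to 5 N
- lid_hinge (a point): point on the lid's hinge line, middle of its width; moves not; y is the hinge line
- pull_bar (a point): middle of the lid's pull bar: 10 mm round steel, 100 long along the box's y, 35 mm in front of the lid's front face (30 mm free gap behind it), 19 mm below the lid's top; 225 mm from the hinge line and 26 mm above it when closed; swings with the lid. Clear below to the bench (106 mm)
- dial (a joint): dial angle, rad, grows as the dial turns left (counter-clockwise from above), no end stops; the number under the index is value / 0.06283, modulo 100 (60 at 3.770, 30 at 1.885). At the start between 90 and 6 (-0.6 to 0.4 rad). Turning it takes 0.06 to 0.15 N m
- dial_knob (a point): on the dial's axis, 27 mm above the lid's top: the height to grip. Round knurled steel knob, 36 in diameter, from 8 to 40 mm above the lid; below it the black dial plate, 96 in diameter, top 8 mm above the lid, 100 divisions: white marks every 2, longer every 10, one broad long mark at 0; numbers grow clockwise round the plate. The frame turns with the dial: x points to the 0 mark
- dial_seat (a point): centre of the dial on the lid's top face, in the middle of the lid; x points to the white index mark on the dial's fixed ring, on the hinge side, away from the pull bar. The frame is fixed to the lid
- cam: the dial's brass cam wheel inside the lid, hidden, 60 mm, turns with the dial; origin on the dial's axis at the lid's top. Its gate lies at a different number in every lock, 36 to 52. Two more wheels are both picked up by turning left half a turn; the right turn takes one along. Hit each number within 2 divisions. If the bolt stays out, dial it all again, beginning with a full turn left to 60
- bolt: spring bolt inside the lid, slides along the lid's x; origin at its nose's tip, 86 mm in front of the dial's axis when locked (under a strike of the box), 79 mm when drawn back. Its spring (3 to 5 N) draws it back 7 mm when all gates have come to it; it then holds the cam, so that the dial can turn only some 5 degrees more. Cam on bolt stands 18 N (0.5 N m at the dial), bolt on strike 25 N
- strike: steel strike bracket of the box, 44 wide, fixed inside its front wall and reaching up into the lid; its 4 mm roof lies over the bolt's nose (about 5 mm overlap) while locked. Origin at the roof's underside, in the middle, 86 mm in front of the box's centre
- maul: wooden maul standing on its head, 68 in diameter, 182 high, beside the box; leave it alone. Origin at the centre of its foot
- jar: amber glass jar of rivets with a steel cap, 60 in diameter, 75 high; leave it alone. Origin at the centre of its foot
- plane: wooden skiving plane with a steel blade, 155 long, 30 wide, 22 high, lying flat; leave it alone. Origin under the middle of its wooden body, x towards the blade

How it is judged:
By the outcome, as a careful person would: the job done as asked, in the order asked, and still so for the second after the job is handed in, with the robot touching nothing.
It also fails if it takes over 72 s, if anything falls off the work surface, if the arm or the gripper's body presses on something with over 40 N, if the wrist force passes 120 N, or if a joint passes its speed limit or range.

### The arm

A 6-joint arm with a two-finger parallel gripper is mounted at the origin on the work surface. World frame = base frame: x ahead of the robot, y to its left, z up, the work surface at z = 0. Lengths are in m, angles in rad, forces in N, time in s.
With the tool pointing down it reaches from about 0.25 to 0.775 m from the base axis. Payload 4 kg.
Tool frame: the origin (TCP) lies at the very end of the fingers, on their centre line; the grasp point (between the pads) lies 19 mm behind it (robot.grip_point_offset is the distance from the TCP to the grasp point, in m); z points along the fingers, x is the direction in which the jaws open and shut, and the axes are right-handed (so a half turn about z gives the same grasp; the last joint's range is limited). The gripper opens to 94 mm and grips with 3 to 60 N. Pads are 16 mm wide; open, the fingers measure 119 mm over their backs; the gripper's body (75 mm by 177 mm) begins 78 mm behind the grasp point.
Start: joints at [1.223, 0.087, 1.371, -0, 1.684, -0.103], TCP at [0.133, 0.534, 0.206] pointing down, gripper open.
Joint ranges: [-3.1, 3.1], [-0.76, 2.03], [0.27, 2.55], [-1.08, 4.22], [0.17, 2.65], [-2.57, 2.57]. Speed limits (rad/s): [2.79, 2.79, 3.14, 3.14, 3.14, 3.14].

### API

Orientations are given as [roll, pitch, yaw] about the fixed x, y, z axes, in that order (R = Rz(yaw) Ry(pitch) Rx(roll)).
In Python, from bench import robot gives the robot as it stands.
- The arm moves only by the shell command python3 -m inch 'ROWS'. ROWS is text: rows parted by semicolons, each of 5 numbers parted by spaces: the shift along the tool's x, y, z in cm, then the turn about the tool's z in rad, then the closure, from 0 (fully open) to 1 (shut). In form: tx ty tz spin claw; .... A call has 1 to 20 rows; each row is the pose to reach, as a shift and turn from the pose measured when the call began, along the tool's axes at that moment; what a row does not reach only later rows make up. A row lasts 1/12 s, in which the tool goes at most 41.7 mm and 7.16 degrees, less where a joint would pass 70% of its speed; a pose out of reach is approached as far as the arm can. A call with a gripper value outside its range is refused whole. The fingers move at their own pace and stop on an object; the grip force is fixed at half the most. Time passes only in rows, so rows that repeat a pose let the fingers close. It gives the time, the measured TCP pose, the force and the opening at its end, in the units of the state.
- robot.get_obs(): the state, without advancing time (a new reading comes with each control period).
- robot.snapshot(name): name is "scene" or "top"; returns (picture, depth): 384x512x3 uint8, blue, green, red; 384x512 float32, m along the optical axis (not along the pixel's ray), 0 where there is no reading.
- robot.camera_info(name): a dict with "K" (3x3 intrinsics, pixels), "extrinsics" (4x4, takes a point from world to camera coordinates). Camera axes: x right, y down, z forward; pixel columns grow to the right and rows downward; lengths in m; the calibration is good to about 2 mm. A picture is of the moment at which its call begins. camera_info takes no time and is no camera call.
- robot.close_job(): hands the job in, once; it reports no verdict.
The state is a dict: "time": time; "joint_positions": joint angles; "qvel": joint speeds; "joint_torque": joint torques, N m; "tool_pos": TCP position; "ee_rot": TCP orientation; "wrist_force": force on the tool from outside, world axes, zero at the start; "wrist_torque": the same for the moment, N m; "width": finger opening in m.
Only numpy, scipy, OpenCV 4.12 (cv2) and the standard library are available. Lean on these libraries where they do the work, as an engineer would, in place of code of your own. Each camera call takes 0.05 s, during which the arm holds its last target.

## Working session

There is one attempt and no reset: what is moved stays moved. The work goes in short steps, Python scripts to look and compute and a shell command to move; the robot and the scene stay as the last step left them, time stands still between calls to the robot, and variables do not carry over. Pictures are saved under pics/ and viewed, and the job is handed in when it is done.

```bash
ls; mkdir -p pics
cat > h.py <<'E'
import numpy as np, cv2
from bench import robot
from scipy.spatial.transform import Rotation as R
def cam(n):
    c=robot.camera_info(n); return np.array(c["K"]),np.array(c["extrinsics"])
def snap(n,f):
    p,d=robot.snapshot(n); cv2.imwrite('pics/'+f+'.png',p); np.savez('/tmp/'+f,p=p,d=d); return p,d
def ray(n,u,v,z):
    K,E=cam(n); Ri=E[:3,:3].T; o=-Ri@E[:3,3]; d=Ri@np.linalg.inv(K)@np.array([u,v,1.]); return o+d*(z-o[2])/d[2]
def pt(n,u,v,d):
    K,E=cam(n); Ri=E[:3,:3].T; return Ri@(np.linalg.inv(K)@np.array([u,v,1.])*d-E[:3,3])
def proj(n,p):
    K,E=cam(n); q=K@(E[:3,:3]@np.array(p)+E[:3,3]); return q[:2]/q[2]
def st():
    o=robot.get_obs(); print({k:np.round(np.array(v),4).tolist() for k,v in o.items()})
E
python3 - <<'E'
from h import *
st()
for n in("scene","top"):
    K,E=cam(n);print(n,K.round(1).tolist(),(-E[:3,:3].T@E[:3,3]).round(3)); snap(n,n+'0')
E
```

```text
pics
{'time': 0.0, 'joint_positions': [1.2229, 0.088, 1.3722, 0.0, 1.6836, -0.1031], 'qvel': [0.0009, -0.0013, 0.0004, -0.0007, -0.0015, -0.0009], 'joint_torque': [-0.0001, -34.0182, -30.2426, 0.0718, 0.0329, -0.0001], 'tool_pos': [0.1331, 0.5331, 0.2043], 'ee_rot': [-3.1413, 0.0022, 1.326], 'wrist_force': [0.3596, -0.157, 0.1574], 'wrist_torque': [-0.0508, -0.0054, 0.0051], 'width': 0.0941}
scene [[385.3, 0.0, 268.3], [0.0, 385.3, 190.5], [0.0, 0.0, 1.0]] [1.402 0.142 0.653]
top [[367.3, 0.0, 258.7], [0.0, 367.3, 189.0], [0.0, 0.0, 1.0]] [0.5   0.044 1.111]
```

View pics/scene0.png

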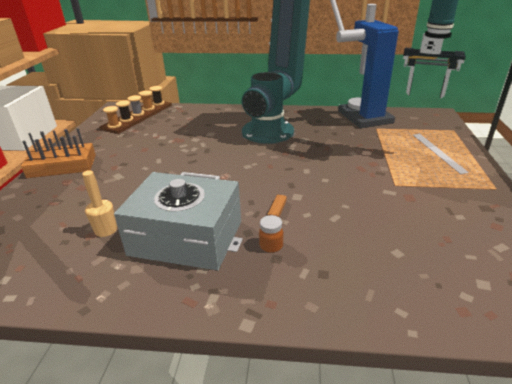

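View pics/top0.png

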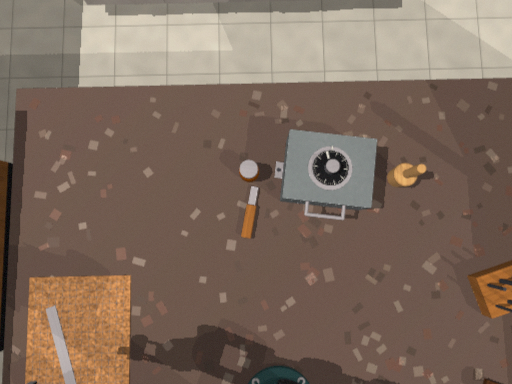

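The top view shows the box at about (330,168), with the pull bar at (325,215) on the robot side. The jar is at (249,170), the plane at (250,212) and the maul at (405,174). Next I'll zoom in and measure.

Run:
```python
from h import *
p=np.load('/tmp/top0.npz')['p'];d=np.load('/tmp/top0.npz')['d']
cv2.imwrite('pics/topz.png',cv2.resize(p[120:230,235:435],None,fx=4,fy=4,interpolation=cv2.INTER_CUBIC))
# lid top points by depth: build height map
K,E=cam('top');v,u=np.mgrid[:384,:512];Ri=E[:3,:3].T
P=(np.stack([(u-K[0,2])/K[0,0],(v-K[1,2])/K[1,1],np.ones_like(u)],-1)*d[...,None]-E[:3,3])@E[:3,:3]
np.save('/tmp/P.npy',P)
m=((P[...,2]>.122)&(P[...,2]<.136)&(P[...,0]>.3)&(P[...,1]<.1)).astype(np.uint8)
c=max(cv2.findContours(m,0,2)[0],key=cv2.contourArea)
q=np.array([ray('top',*x[0],.13)[:2] for x in c]).astype(np.float32)
r=cv2.minAreaRect(q*1000);print(r,np.median(P[m>0][:,2]))
for u_,v_ in((333,166),(325,215),(310,213),(338,215),(249,169),(405,175),(420,168),(250,212)):
    print(u_,v_,P[v_,u_].round(3))
```

```text
((654.972412109375, -149.7240447998047), (239.62725830078125, 189.89634704589844), 82.16948699951172) 0.12876687135411133
333 166 [ 0.655 -0.152  0.167]
325 215 [ 0.53  -0.136  0.112]
310 213 [ 0.536 -0.096  0.111]
338 215 [ 0.533 -0.196 -0.003]
249 169 [0.667 0.069 0.074]
405 175 [ 0.636 -0.365  0.1  ]
420 168 [ 0.642 -0.372  0.181]
250 212 [0.546 0.069 0.02 ]
```

View pics/topz.png

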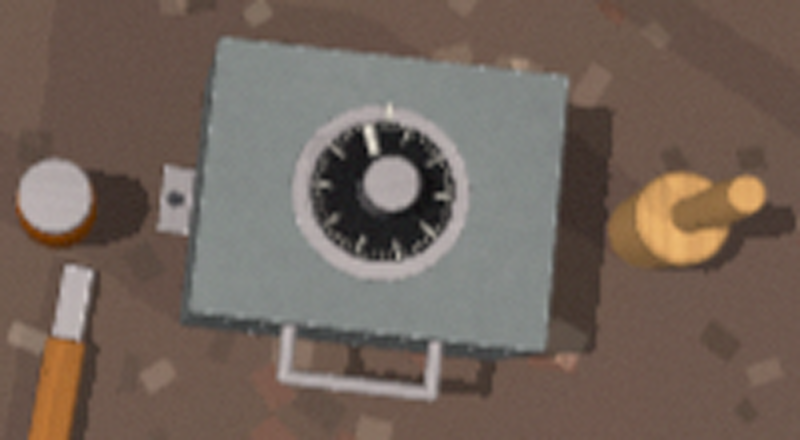

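```bash
cat > dial.py <<'E'
from h import *
C=np.array([.655,-.150]); YAW=np.radians(-7.83)
def dial(n,p,C=C,thr=150):
    K,E=cam(n); g=p.min(2).astype(float)
    u0,v0=proj(n,[C[0],C[1],.138]); out=[]
    big=cv2.resize(p,None,fx=4,fy=4,interpolation=cv2.INTER_CUBIC).min(2).astype(float)
    for v in np.arange(int(v0)-30,int(v0)+30,.25):
        for u in np.arange(int(u0)-35,int(u0)+35,.25):
            q=ray(n,u,v,.138)[:2]-C; r=np.hypot(*q)
            if r<.06: out.append((np.arctan2(q[1],q[0])-YAW,r,big[int((v+.5)*4-.5),int((u+.5)*4-.5)]))
    a=np.array(out); a[:,0]=(a[:,0]+np.pi)%(2*np.pi)-np.pi
    return a
E
python3 - <<'E'
from dial import *
for n in('top','scene'):
    p=np.load(f'/tmp/{n}0.npz')['p']
    a=dial(n,p)
    for lo,hi in((.027,.033),(.033,.038),(.038,.043),(.043,.047)):
        s=(a[:,1]>lo)&(a[:,1]<hi); h=[a[s&(abs(a[:,0]-t)<.06),2].mean() for t in np.arange(-1,1.01,.1)]
        print(n,lo,np.round(h).astype(int))
    # ring centre: bright ring 
    p4=cv2.resize(p[130:210,90:250] if n=='scene' else p[135:205,290:375],None,fx=5 if n=='scene' else 8,fy=5 if n=='scene' else 8,interpolation=cv2.INTER_CUBIC)
    cv2.imwrite(f'pics/{n}zz.png',p4)
E
```

```text
Traceback (most recent call last):
  File "dial.py", line 9, in dial
    q=ray(n,u,v,.138)[:2]-C; r=np.hypot(*q)
      ~~~^^^^^^^^^^^^
  File "h.py", line 9, in ray
    K,E=cam(n); Ri=E[:3,:3].T; o=-Ri@E[:3,3]; d=Ri@np.linalg.inv(K)@np.array([u,v,1.]); return o+d*(z-o[2])/d[2]
        ~~~^^^
  File "h.py", line 5, in cam
    c=robot.camera_info(n); return np.array(c["K"]),np.array(c["extrinsics"])
ValueError: time passes only in moves, steps and waits
```

```bash
sed -i 's/^def cam(n):/import functools\n@functools.lru_cache\ndef cam(n):/' h.py
python3 - <<'E'
from dial import *
for n in('top','scene'):
    p=np.load(f'/tmp/{n}0.npz')['p']
    a=dial(n,p)
    for lo,hi in((.027,.033),(.033,.038),(.038,.043),(.043,.047)):
        s=(a[:,1]>lo)&(a[:,1]<hi); h=[a[s&(abs(a[:,0]-t)<.06),2].mean() for t in np.arange(-1,1.01,.1)]
        print(n,lo,np.round(h).astype(int))
    p4=cv2.resize(p[165:225,130:230] if n=='scene' else p[135:205,290:375],None,fx=7,fy=7,interpolation=cv2.INTER_CUBIC)
    cv2.imwrite(f'pics/{n}zz.png',p4)
E
```

```text
top 0.027 [ 42  51  54  54  56  52  47  43  34  30  29  52 138 185  97  24  26  26
  28  28  25]
top 0.033 [ 37  55  32  29  30  29  34  52  30  26  28  40 133 187  94  27  29  27
  37  70  42]
top 0.038 [ 47  82  46  37  29  28  50  89  32  34  37  40 111 192  92  24  36  45
  54 101  54]
top 0.043 [ 81 103  76  57  60  52  59  96  66  62  67  63 103 175  98  62  83  72
  70  97  65]
scene 0.027 [ 45  46  46  47  47  50  55  50  48  50  53 105 200 221 125  53  46  46
  48  57  61]
scene 0.033 [ 79  76  57  49  49  65  97  87  56  49  48  78 180 228 130  51  52  49
  57  96  91]
scene 0.038 [116  99  64  56  60  74 117 114  71  65  57  74 169 231 132  71  81  71
  75 115 106]
scene 0.043 [112 114 104 105 100  75  97 110  74  82  68  65 125 184 110  74  87  82
  73  95  84]
```

View pics/topzz.png

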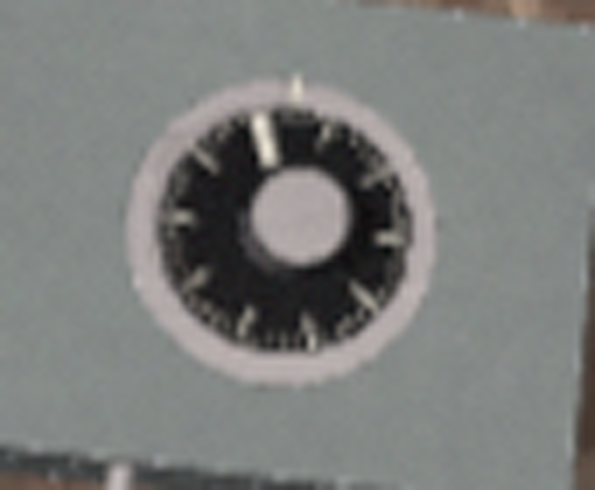

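View pics/scenezz.png

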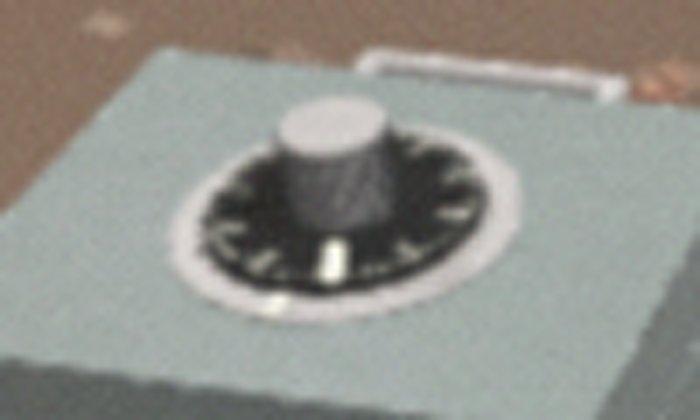

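Run:
```python
from dial import *
for n in('top','scene'):
    p=np.load(f'/tmp/{n}0.npz')['p']
    K,E=cam(n)
    # knob top centre (bright disc z=.170) and dark plate centre
    a=dial(n,p)
    for lo,hi in((.027,.037),(.027,.043),(.036,.044)):
        s=(a[:,1]>lo)&(a[:,1]<hi)&(abs(a[:,0]-.29)<.3); w=np.clip(a[s,2]-80,0,None); print(n,lo,hi,(a[s,0]*w).sum()/w.sum())
    # 36deg phase
    s=(a[:,1]>.034)&(a[:,1]<.042)&(abs(a[:,0])<(3.2 if n=='top' else 1.2)); w=np.clip(a[s,2]-60,0,None)
    print('phase',np.angle((w*np.exp(10j*a[s,0])).sum())/10)
    # ring outer contour at top
    g=p.min(2); u0,v0=proj(n,[*C,.138])
    if n=='top':
        m=np.zeros(g.shape,np.uint8); m[135:205,290:375]=(p[135:205,290:375].astype(int)[...,2]>p[135:205,290:375].astype(int)[...,0]+2)&(g[135:205,290:375]>140)
        m=cv2.morphologyEx(m,2,np.ones((2,2),np.uint8))
        c=max(cv2.findContours(m,0,1)[0],key=cv2.contourArea); e=cv2.fitEllipse(c); print(e, ray(n,*e[0],.132),proj(n,[*C,.132]))
    k=(g>150)
    d=np.load(f'/tmp/{n}0.npz')['d']; v,u=np.mgrid[:384,:512];Ri=E[:3,:3].T
    P=(np.stack([(u-K[0,2])/K[0,0],(v-K[1,2])/K[1,1],np.ones_like(u)],-1)*d[...,None]-E[:3,3])@E[:3,:3]
    kk=(P[...,2]>.16)&(np.hypot(P[...,0]-C[0],P[...,1]-C[1])<.03); print('knob',P[kk].mean(0),kk.sum(), P[kk][:,:2].min(0),P[kk][:,:2].max(0))
```

```text
top 0.027 0.037 0.28230141476929754
top 0.027 0.043 0.28699534831110485
top 0.036 0.044 0.2932857590852611
phase -0.31274129835119274
((330.748291015625, 168.78582763671875), (42.826358795166016, 43.82502365112305), 120.17325592041016) [ 0.65316777 -0.15294988  0.132     ] [329.62530266 168.13771563]
knob [ 0.65473397 -0.14971149  0.16776881] 161 [ 0.63728604 -0.16765323] [ 0.67351442 -0.13136584]
scene 0.027 0.037 0.2685735710549025
scene 0.027 0.043 0.2765635082832714
scene 0.036 0.044 0.2880890667936696
phase 0.285602928876736
knob [ 0.66265881 -0.14846317  0.16911381] 160 [ 0.6393998  -0.16835426] [ 0.67729415 -0.13231822]
```

```bash
python3 -m inch '-1.5 2 -0.5 0.05 0; -4 5 -1 0.15 0; -7 8.5 -1.5 0.25 0; -10 12 -1.5 0.36 0; -12.5 15.5 -1.5 0.47 0; -15 19 -1.5 0.58 0; -17.5 22 -1.5 0.69 0; -20 25.5 -1.5 0.8 0; -22.5 28.5 -1.5 0.91 0; -25 32 -1.5 1.02 0; -27.5 35 -1.5 1.13 0; -30 38 -1.5 1.24 0; -32.5 41 -1.5 1.35 0; -35 44 -1.5 1.46 0; -37.5 47 -1.5 1.57 0; -40 50 -1.5 1.68 0; -42 53 -1.5 1.79 0; -44 55.5 -1.5 1.9 0; -45.5 57 -1.5 1.95 0; -46 58 -1.5 2.0 0'; python3 -c "
from h import *;st()"
```

```text
time: 1.77
tool_pos: [0.585, -0.0568, 0.2187]
ee_rot: [3.138, 0.001, -0.68]
wrist_force: [0.6, -0.8, 0.5]
width: 0.0938
{'time': 1.7667, 'joint_positions': [-0.1914, 0.1718, 1.2506, -0.003, 1.7217, 0.4881], 'qvel': [-0.0816, 0.225, -0.2621, 0.0258, 0.0447, 0.4953], 'joint_torque': [-0.5385, -38.3269, -30.0363, -0.0763, -0.1079, -0.4884], 'tool_pos': [0.585, -0.0568, 0.2187], 'ee_rot': [3.1378, 0.0008, -0.68], 'wrist_force': [0.5939, -0.8334, 0.5059], 'wrist_torque': [-0.0544, 0.1085, 0.0], 'width': 0.0938}
```

```bash
python3 -m inch '1 0.3 0 0.1 0; 3 0.8 0 0.2 0; 5 1.3 0 0.3 0; 7 1.8 0 0.41 0; 9 2.3 0 0.52 0; 10.5 2.6 0 0.63 0; 11.3 2.8 0 0.74 0; 11.3 2.8 0 0.85 0; 11.3 2.8 0 0.96 0; 11.3 2.8 0 1.07 0; 11.3 2.8 0 1.18 0; 11.3 2.8 0 1.29 0; 11.3 2.8 0 1.4 0; 11.3 2.8 0 1.51 0; 11.3 2.8 0 1.58 0; 11.3 2.8 0 1.62 0; 11.3 2.8 0 1.62 0; 11.3 2.8 0 1.62 0'; python3 -c "
from h import *;st()"
```

```text
time: 3.27
tool_pos: [0.655, -0.1495, 0.218]
ee_rot: [3.14, -0.004, -2.299]
wrist_force: [0.4, 0.2, 1.1]
width: 0.0938
{'time': 3.2667, 'joint_positions': [-0.3071, 0.3665, 1.0116, -0.0033, 1.7668, 1.9912], 'qvel': [0.0007, -0.0018, -0.0032, -0.0004, -0.0006, -0.0019], 'joint_torque': [-0.0076, -45.8828, -30.4749, -0.0304, -0.0599, 0.0404], 'tool_pos': [0.655, -0.1495, 0.218], 'ee_rot': [3.1398, -0.0043, -2.2988], 'wrist_force': [0.3734, 0.2443, 1.103], 'wrist_torque': [0.0665, 0.1086, -0.0597], 'width': 0.0938}
```

```bash
python3 -m inch '0 0 1 0 0; 0 0 3 0 0; 0 0 5 0 0.2; 0 0 6.5 0 0.3; 0 0 7.2 0 0.4; 0 0 7.5 0 0.45; 0 0 7.5 0 0.5; 0 0 7.5 0 0.5; 0 0 7.5 0 0.5; 0 0 7.5 0 0.5'; python3 -c "
from h import *;st();snap('scene','s1')
p=np.load('/tmp/s1.npz')['p'];cv2.imwrite('pics/s1z.png',cv2.resize(p[100:230,80:280],None,fx=4,fy=4,interpolation=2))"
```

```text
time: 4.1
tool_pos: [0.6554, -0.1499, 0.1446]
ee_rot: [-3.141, -0.003, -2.299]
wrist_force: [0.1, -0.7, 0.4]
width: 0.0476
{'time': 4.1, 'joint_positions': [-0.3074, 0.3785, 1.1403, -0.0033, 1.6234, 1.9912], 'qvel': [-0.0001, -0.0006, 0.0046, -0.0004, 0.0013, -0.0001], 'joint_torque': [-0.0052, -45.7362, -29.9658, -0.0289, -0.0677, -0.0003], 'tool_pos': [0.6554, -0.1499, 0.1446], 'ee_rot': [-3.1408, -0.0032, -2.2988], 'wrist_force': [0.0673, -0.7361, 0.3849], 'wrist_torque': [0.0433, 0.1576, -0.0181], 'width': 0.0476}
```

View pics/s1z.png

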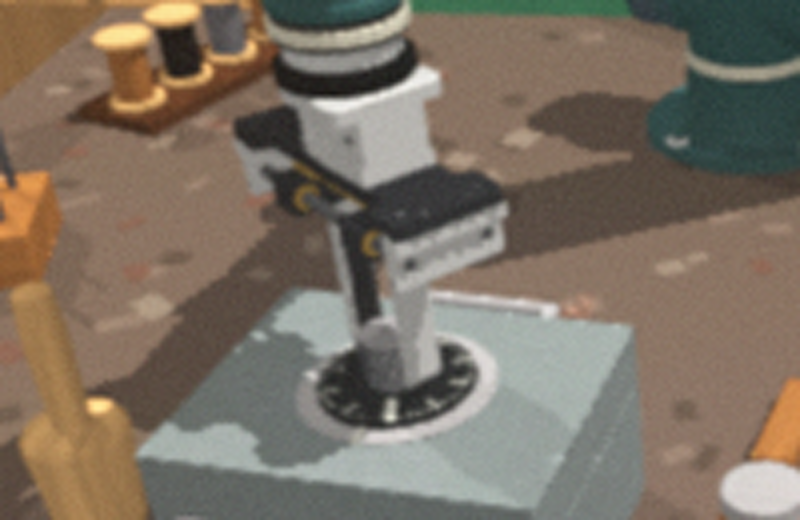

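The fingers straddle the knob, which shows at about (385,355) in the zoom. The 0 mark is still visible at (391,408). I'll close on the knob.

```bash
python3 -m inch '0 0 0 0 0.7; 0 0 0 0 0.8; 0 0 0 0 0.8; 0 0 0 0 0.8; 0 0 0 0 0.8; 0 0 0 0 0.8'
python3 - <<'E'
from dial import *
st();p,d=snap('scene','s2')
a=dial('scene',p)
s=(a[:,1]>.027)&(a[:,1]<.043)&(abs(a[:,0]-.29)<.35); w=np.clip(a[s,2]-80,0,None); print((a[s,0]*w).sum()/w.sum())
E
```

```text
time: 4.65
tool_pos: [0.6563, -0.1491, 0.1451]
ee_rot: [-3.14, -0.001, -2.298]
wrist_force: [3.8, 3.1, 1.6]
width: 0.0357
{'time': 4.65, 'joint_positions': [-0.3068, 0.3783, 1.1396, -0.0016, 1.6224, 1.9912], 'qvel': [0.0008, 0.0003, 0.0001, 0.0004, -0.0004, 0.0004], 'joint_torque': [-2.7265, -44.9126, -28.3209, -1.5093, 0.7826, -0.0149], 'tool_pos': [0.6563, -0.1491, 0.1451], 'ee_rot': [-3.1398, -0.001, -2.298], 'wrist_force': [3.7758, 3.1185, 1.5623], 'wrist_torque': [0.6965, -0.5714, -0.0342], 'width': 0.0357}
0.28478613943291303
```

```bash
python3 -m inch '0 0 0 -0.04 0.8; 0 0 0 -0.12 0.8; 0 0 0 -0.21 0.8; 0 0 0 -0.3 0.8; 0 0 0 -0.4 0.8; 0 0 0 -0.5 0.8; 0 0 0 -0.6 0.8; 0 0 0 -0.7 0.8; 0 0 0 -0.8 0.8; 0 0 0 -0.9 0.8; 0 0 0 -1.0 0.8; 0 0 0 -1.1 0.8; 0 0 0 -1.2 0.8; 0 0 0 -1.3 0.8; 0 0 0 -1.4 0.8; 0 0 0 -1.5 0.8; 0 0 0 -1.58 0.8; 0 0 0 -1.64 0.8; 0 0 0 -1.64 0.8; 0 0 0 -1.64 0.8'
python3 - <<'E'
from dial import *
st();p,d=snap('scene','s3')
a=dial('scene',p)
p=np.load('/tmp/s3.npz')['p'];cv2.imwrite('pics/s3z.png',cv2.resize(p[150:230,120:240],None,fx=6,fy=6,interpolation=2))
E
```

```text
time: 6.37
tool_pos: [0.6566, -0.152, 0.145]
ee_rot: [3.137, -0.006, -0.661]
wrist_force: [3.3, -3.9, -0.1]
width: 0.0354
{'time': 6.3667, 'joint_positions': [-0.3085, 0.3787, 1.1392, -0.0058, 1.6199, 0.3526], 'qvel': [0.0009, -0.0001, 0.0003, -0.0008, -0.0007, 0.0045], 'joint_torque': [2.3307, -46.1597, -28.2252, 1.0286, 1.7566, -0.0667], 'tool_pos': [0.6566, -0.152, 0.145], 'ee_rot': [3.1375, -0.0056, -0.6614], 'wrist_force': [3.2949, -3.9183, -0.1296], 'wrist_torque': [-0.8911, -0.7607, -0.0103], 'width': 0.0354}
```

View pics/s3z.png

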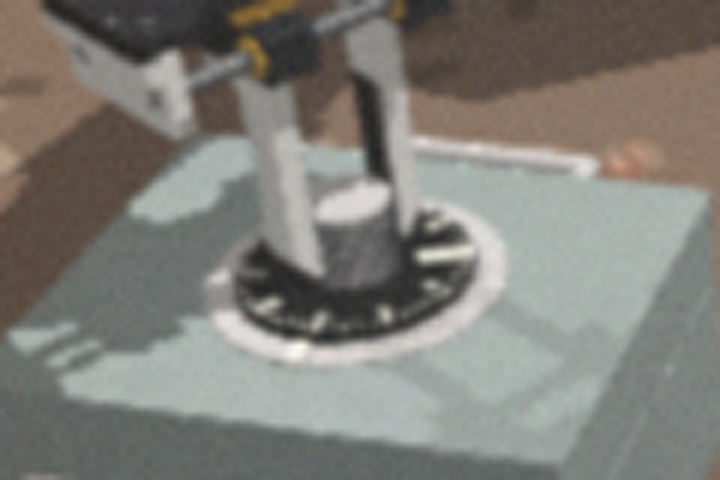

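```bash
cat >> dial.py <<'E'
def mark(n,f,g,hw=.3):
    a=dial(n,np.load(f'/tmp/{f}.npz')['p'],np.array([.656,-.150]))
    s=(a[:,1]>.027)&(a[:,1]<.043)&(abs((a[:,0]-g+np.pi)%(2*np.pi)-np.pi)<hw); x=(a[s,0]-g+np.pi)%(2*np.pi)-np.pi
    w=np.clip(a[s,2]-110,0,None); return g+(x*w).sum()/w.sum()
E
python3 -c "
from dial import *
print(mark('scene','s2',.287),mark('scene','s3',1.924))"
```

```text
0.2911259121879641 2.013880740565484
```

```bash
cat >> dial.py <<'E'
def phase(n,f,C=np.array([.656,-.150]),A=1.0,c0=.4):
    a=dial(n,np.load(f'/tmp/{f}.npz')['p'],C)
    s=(a[:,1]>.033)&(a[:,1]<.042)&(abs(a[:,0]-c0)<A); w=np.clip(a[s,2]-75,0,None)
    return np.angle((w*np.exp(10j*a[s,0])).sum())/10 % .62832
E
python3 -c "
from dial import *
for f in('scene0','s2','s3'):
  for C in ([.655,-.15],[.657,-.15],[.656,-.152]): print(f,[phase('scene',f,np.array(C),A) .round(3)for A in(.6,.9,1.2)])
print(1.924%.62832)"
```

```text
scene0 [np.float64(0.284), np.float64(0.284), np.float64(0.285)]
scene0 [np.float64(0.295), np.float64(0.292), np.float64(0.293)]
scene0 [np.float64(0.338), np.float64(0.335), np.float64(0.335)]
s2 [np.float64(0.291), np.float64(0.295), np.float64(0.295)]
s2 [np.float64(0.305), np.float64(0.315), np.float64(0.314)]
s2 [np.float64(0.342), np.float64(0.349), np.float64(0.345)]
s3 [np.float64(0.04), np.float64(0.035), np.float64(0.044)]
s3 [np.float64(0.05), np.float64(0.046), np.float64(0.048)]
s3 [np.float64(0.09), np.float64(0.095), np.float64(0.086)]
0.039039999999999964
```

```bash
python3 -m inch '0 0 0 -0.05 0.8; 0 0 0 -0.14 0.8; 0 0 0 -0.24 0.8; 0 0 0 -0.35 0.8; 0 0 0 -0.46 0.8; 0 0 0 -0.57 0.8; 0 0 0 -0.68 0.8; 0 0 0 -0.79 0.8; 0 0 0 -0.9 0.8; 0 0 0 -1.01 0.8; 0 0 0 -1.12 0.8; 0 0 0 -1.23 0.8; 0 0 0 -1.34 0.8; 0 0 0 -1.45 0.8; 0 0 0 -1.56 0.8; 0 0 0 -1.66 0.8; 0 0 0 -1.75 0.8; 0 0 0 -1.82 0.8; 0 0 0 -1.845 0.8; 0 0 0 -1.845 0.8'
python3 - <<'E'
from dial import *
st();p,d=snap('scene','s4')
print([phase('scene','s4',np.array([.655,-.15]),A,c).round(3) for A in(.6,.9,1.2) for c in(0,.4)], 3.770%.62832)
cv2.imwrite('pics/s4z.png',cv2.resize(p[150:230,120:240],None,fx=6,fy=6,interpolation=2))
E
```

```text
time: 8.08
tool_pos: [0.6595, -0.1511, 0.1449]
ee_rot: [3.132, 0.002, 1.184]
wrist_force: [10.7, 1.4, -1.9]
width: 0.0352
{'time': 8.0833, 'joint_positions': [-0.3077, 0.3798, 1.138, -0.0023, 1.6142, -1.4916], 'qvel': [-0.0002, -0.001, -0.002, -0.001, 0.0002, 0.0263], 'joint_torque': [-2.4786, -47.565, -27.5117, -1.8913, 3.0415, -0.1421], 'tool_pos': [0.6595, -0.1511, 0.1449], 'ee_rot': [3.1318, 0.0015, 1.1838], 'wrist_force': [10.7124, 1.4247, -1.9345], 'wrist_torque': [0.6862, -1.9003, 0.0516], 'width': 0.0352}
[np.float64(0.609), np.float64(0.011), np.float64(0.01), np.float64(0.003), np.float64(0.005), np.float64(0.028)] 8.000000000008001e-05
```

View pics/s4z.png

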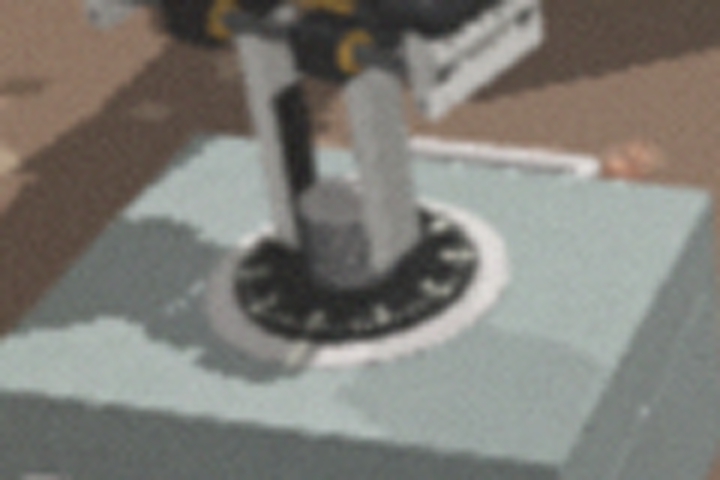

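```bash
python3 -m inch '0 0 0 0.05 0.8; 0 0 0 0.14 0.8; 0 0 0 0.24 0.8; 0 0 0 0.35 0.8; 0 0 0 0.46 0.8; 0 0 0 0.57 0.8; 0 0 0 0.68 0.8; 0 0 0 0.79 0.8; 0 0 0 0.9 0.8; 0 0 0 1.01 0.8; 0 0 0 1.12 0.8; 0 0 0 1.23 0.8; 0 0 0 1.34 0.8; 0 0 0 1.45 0.8; 0 0 0 1.56 0.8; 0 0 0 1.66 0.8; 0 0 0 1.75 0.8; 0 0 0 1.84 0.8; 0 0 0 1.885 0.8; 0 0 0 1.885 0.8'
python3 - <<'E'
from dial import *
st();p,d=snap('scene','s5')
print([phase('scene','s5',np.array([.655,-.15]),A,c).round(3) for A in(.6,.9,1.2) for c in(0,.4)], 1.885%.62832)
cv2.imwrite('pics/s5z.png',cv2.resize(p[150:230,120:240],None,fx=6,fy=6,interpolation=2))
E
```

```text
time: 9.8
tool_pos: [0.6566, -0.1519, 0.1448]
ee_rot: [3.138, -0.005, -0.705]
wrist_force: [-5.5, -0.8, 3.8]
width: 0.0356
{'time': 9.8, 'joint_positions': [-0.3086, 0.3789, 1.1393, -0.0054, 1.62, 0.3961], 'qvel': [-0.0019, 0.0005, -0.0006, 0.0007, 0.0004, -0.0502], 'joint_torque': [1.382, -43.3728, -30.2982, 0.7726, -1.7033, 0.2449], 'tool_pos': [0.6566, -0.1519, 0.1448], 'ee_rot': [3.1379, -0.0053, -0.705], 'wrist_force': [-5.4573, -0.8495, 3.8331], 'wrist_torque': [-0.1699, 1.0869, -0.0635], 'width': 0.0356}
[np.float64(0.624), np.float64(0.627), np.float64(0.626), np.float64(0.625), np.float64(0.625), np.float64(0.004)] 4.0000000000040004e-05
```

View pics/s5z.png

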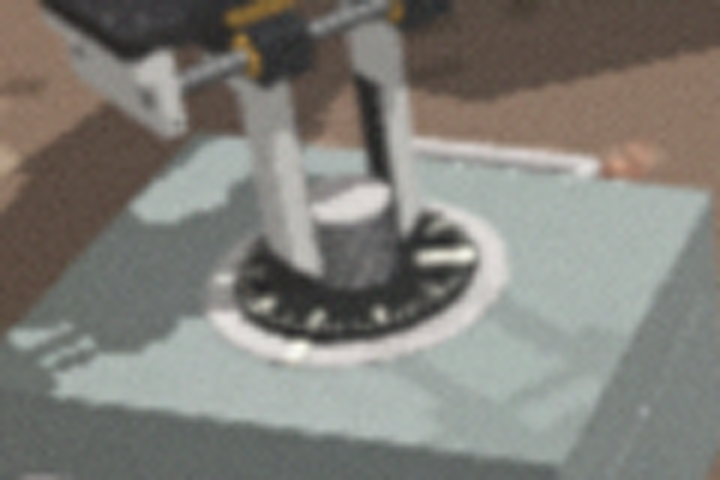

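```bash
cat > q.py <<'E'
from bench import robot
import numpy as np
o=robot.get_obs();y=o['ee_rot'][2]
print('yaw %.4f num %.2f'%(y,30+(y+.705)/.06283),'T',np.round(o['wrist_torque'],3),'j6',round(o['joint_torque'][5],3),'F',np.round(o['wrist_force'],1),'w',round(o['width'],4))
E
python3 -m inch '0 0 0 -0.03 0.8; 0 0 0 -0.08 0.8; 0 0 0 -0.13 0.8; 0 0 0 -0.18 0.8; 0 0 0 -0.23 0.8; 0 0 0 -0.27 0.8; 0 0 0 -0.3 0.8; 0 0 0 -0.32 0.8; 0 0 0 -0.33 0.8; 0 0 0 -0.33 0.8'; python3 q.py
python3 -m inch '0 0 0 -0.02 0.8; 0 0 0 -0.03 0.8; 0 0 0 -0.04 0.8; 0 0 0 -0.05 0.8';python3 q.py
```

```text
time: 10.68
tool_pos: [0.657, -0.1523, 0.1449]
ee_rot: [3.136, -0.005, -0.374]
wrist_force: [2.5, -1.0, -0.4]
width: 0.0356
yaw -0.3742 num 35.26 T [-0.248 -0.789 -0.08 ] j6 -0.187 F [ 2.5 -1.  -0.4] w 0.0356
time: 11.02
tool_pos: [0.6572, -0.1524, 0.1449]
ee_rot: [3.136, -0.005, -0.323]
wrist_force: [2.3, -1.2, -0.6]
width: 0.0353
yaw -0.3234 num 36.07 T [-0.071 -0.689 -0.163] j6 -0.048 F [ 2.3 -1.2 -0.6] w 0.0353
```

```bash
python3 -m inch '0 0 0 -0.015 0.8; 0 0 0 -0.03 0.8; 0 0 0 -0.04 0.8; 0 0 0 -0.05 0.8';python3 q.py
```

```text
time: 11.35
tool_pos: [0.6573, -0.1524, 0.1449]
ee_rot: [3.136, -0.005, -0.272]
wrist_force: [2.4, -0.8, -0.5]
width: 0.0355
yaw -0.2724 num 36.89 T [-0.097 -0.728 -0.184] j6 -0.046 F [ 2.4 -0.8 -0.5] w 0.0355
```

```bash
python3 -m inch '0 0 0 -0.015 0.8; 0 0 0 -0.03 0.8; 0 0 0 -0.04 0.8; 0 0 0 -0.05 0.8';python3 q.py
```

```text
time: 11.68
tool_pos: [0.6574, -0.1524, 0.1449]
ee_rot: [3.135, -0.005, -0.221]
wrist_force: [4.1, -1.2, -0.3]
width: 0.0353
yaw -0.2213 num 37.70 T [-0.073 -0.768 -0.133] j6 -0.047 F [ 4.1 -1.2 -0.3] w 0.0353
```

```bash
python3 -m inch '0 0 0 -0.015 0.8; 0 0 0 -0.03 0.8; 0 0 0 -0.04 0.8; 0 0 0 -0.05 0.8';python3 q.py
```

```text
time: 12.02
tool_pos: [0.6574, -0.1524, 0.1449]
ee_rot: [3.135, -0.005, -0.17]
wrist_force: [3.8, -0.5, -0.4]
width: 0.0355
yaw -0.1703 num 38.51 T [-0.072 -0.796 -0.123] j6 -0.06 F [ 3.8 -0.5 -0.4] w 0.0355
```

```bash
python3 -m inch '0 0 0 -0.015 0.8; 0 0 0 -0.03 0.8; 0 0 0 -0.04 0.8; 0 0 0 -0.05 0.8';python3 q.py
```

```text
time: 12.35
tool_pos: [0.6576, -0.1524, 0.1449]
ee_rot: [3.135, -0.005, -0.119]
wrist_force: [3.8, -0.2, -0.2]
width: 0.0355
yaw -0.1193 num 39.32 T [-0.085 -0.897 -0.19 ] j6 -0.074 F [ 3.8 -0.2 -0.2] w 0.0355
```

```bash
python3 -m inch '0 0 0 -0.015 0.8; 0 0 0 -0.03 0.8; 0 0 0 -0.04 0.8; 0 0 0 -0.05 0.8';python3 q.py
```

```text
time: 12.68
tool_pos: [0.6577, -0.1524, 0.1449]
ee_rot: [3.135, -0.005, -0.068]
wrist_force: [3.9, 0.3, 0.1]
width: 0.0353
yaw -0.0683 num 40.13 T [-0.062 -0.952 -0.172] j6 -0.078 F [3.9 0.3 0.1] w 0.0353
```

```bash
python3 -m inch '0 0 0 -0.015 0.8; 0 0 0 -0.03 0.8; 0 0 0 -0.04 0.8; 0 0 0 -0.05 0.8';python3 q.py
```

```text
time: 13.02
tool_pos: [0.6578, -0.1524, 0.1449]
ee_rot: [3.135, -0.005, -0.017]
wrist_force: [3.5, 0.3, -0.2]
width: 0.0356
yaw -0.0172 num 40.95 T [-0.07  -1.026 -0.08 ] j6 -0.047 F [ 3.5  0.3 -0.2] w 0.0356
```

```bash
python3 -m inch '0 0 0 -0.015 0.8; 0 0 0 -0.03 0.8; 0 0 0 -0.04 0.8; 0 0 0 -0.05 0.8';python3 q.py
```

```text
time: 13.35
tool_pos: [0.6579, -0.1524, 0.1449]
ee_rot: [3.134, -0.005, 0.034]
wrist_force: [3.5, -0.4, -0.2]
width: 0.0355
yaw 0.0339 num 41.76 T [-0.055 -1.097 -0.127] j6 -0.042 F [ 3.5 -0.4 -0.2] w 0.0355
```

```bash
python3 -m inch '0 0 0 -0.015 0.8; 0 0 0 -0.03 0.8; 0 0 0 -0.04 0.8; 0 0 0 -0.05 0.8';python3 q.py
```

```text
time: 13.68
tool_pos: [0.658, -0.1524, 0.1449]
ee_rot: [3.134, -0.005, 0.085]
wrist_force: [4.5, 0.2, -1.2]
width: 0.0352
yaw 0.0849 num 42.57 T [-0.045 -1.094 -0.106] j6 -0.051 F [ 4.5  0.2 -1.2] w 0.0352
```

```bash
python3 -m inch '0 0 0 -0.015 0.8; 0 0 0 -0.03 0.8; 0 0 0 -0.04 0.8; 0 0 0 -0.05 0.8';python3 q.py
```

```text
time: 14.02
tool_pos: [0.6581, -0.1524, 0.1449]
ee_rot: [3.134, -0.004, 0.136]
wrist_force: [5.0, -0.8, -1.0]
width: 0.0356
yaw 0.1360 num 43.38 T [-0.008 -1.149 -0.15 ] j6 -0.058 F [ 5.  -0.8 -1. ] w 0.0356
```

```bash
python3 -m inch '0 0 0 -0.015 0.8; 0 0 0 -0.03 0.8; 0 0 0 -0.04 0.8; 0 0 0 -0.05 0.8';python3 q.py
```

```text
time: 14.35
tool_pos: [0.6582, -0.1524, 0.1449]
ee_rot: [3.134, -0.004, 0.187]
wrist_force: [5.2, -0.8, -1.3]
width: 0.0357
yaw 0.1870 num 44.20 T [ 1.000e-03 -1.232e+00 -1.450e-01] j6 -0.074 F [ 5.2 -0.8 -1.3] w 0.0357
```

```bash
python3 -m inch '0 0 0 -0.015 0.8; 0 0 0 -0.03 0.8; 0 0 0 -0.04 0.8; 0 0 0 -0.05 0.8';python3 q.py
```

```text
time: 14.68
tool_pos: [0.6583, -0.1524, 0.1449]
ee_rot: [3.133, -0.004, 0.238]
wrist_force: [5.3, -0.9, -1.1]
width: 0.0356
yaw 0.2382 num 45.01 T [ 0.036 -1.153 -0.157] j6 -0.079 F [ 5.3 -0.9 -1.1] w 0.0356
```

```bash
python3 -m inch '0 0 0 -0.015 0.8; 0 0 0 -0.03 0.8; 0 0 0 -0.04 0.8; 0 0 0 -0.05 0.8';python3 q.py
```

```text
time: 15.02
tool_pos: [0.6584, -0.1523, 0.1449]
ee_rot: [3.133, -0.004, 0.29]
wrist_force: [5.0, -1.0, -0.5]
width: 0.0353
yaw 0.2896 num 45.83 T [ 0.036 -1.264 -0.176] j6 -0.049 F [ 5.  -1.  -0.5] w 0.0353
```

```bash
python3 -m inch '0 0 0 -0.015 0.8; 0 0 0 -0.03 0.8; 0 0 0 -0.04 0.8; 0 0 0 -0.05 0.8';python3 q.py
```

```text
time: 15.35
tool_pos: [0.6585, -0.1522, 0.1449]
ee_rot: [3.133, -0.004, 0.341]
wrist_force: [5.2, -0.7, -1.0]
width: 0.0358
yaw 0.3411 num 46.65 T [ 0.064 -1.2   -0.118] j6 -0.024 F [ 5.2 -0.7 -1. ] w 0.0358
```

```bash
python3 -m inch '0 0 0 -0.015 0.8; 0 0 0 -0.03 0.8; 0 0 0 -0.04 0.8; 0 0 0 -0.05 0.8';python3 q.py
```

```text
time: 15.68
tool_pos: [0.6586, -0.1522, 0.1449]
ee_rot: [3.133, -0.003, 0.393]
wrist_force: [5.2, -0.3, -1.8]
width: 0.0357
yaw 0.3925 num 47.47 T [ 0.016 -1.185 -0.127] j6 -0.033 F [ 5.2 -0.3 -1.8] w 0.0357
```

```bash
python3 -m inch '0 0 0 -0.015 0.8; 0 0 0 -0.03 0.8; 0 0 0 -0.04 0.8; 0 0 0 -0.05 0.8';python3 q.py
python3 - <<'E'
from dial import *
p,d=snap('scene','s6')
y=robot.get_obs()['ee_rot'][2]
print([phase('scene','s6',np.array([.655,-.15]),A,c).round(3) for A in(.6,.9,1.2) for c in(0,.4)], (1.885+y+.705)%.62832)
E
```

```text
time: 16.02
tool_pos: [0.6587, -0.1522, 0.1449]
ee_rot: [3.133, -0.003, 0.444]
wrist_force: [5.1, -1.0, -0.9]
width: 0.0358
yaw 0.4440 num 48.29 T [ 0.038 -1.21  -0.071] j6 0.018 F [ 5.1 -1.  -0.9] w 0.0358
[np.float64(0.509), np.float64(0.513), np.float64(0.509), np.float64(0.522), np.float64(0.51), np.float64(0.523)] 0.5211582551487695
```

```bash
python3 -m inch '0 0 0 -0.015 0.8; 0 0 0 -0.03 0.8; 0 0 0 -0.04 0.8; 0 0 0 -0.05 0.8';python3 q.py
```

```text
time: 16.4
tool_pos: [0.6588, -0.1521, 0.1449]
ee_rot: [3.132, -0.003, 0.496]
wrist_force: [4.3, -0.9, -1.2]
width: 0.0353
yaw 0.4963 num 49.12 T [-0.005 -1.159  0.039] j6 0.111 F [ 4.3 -0.9 -1.2] w 0.0353
```

```bash
python3 -m inch '0 0 0 -0.01 0.8; 0 0 0 -0.02 0.8; 0 0 0 -0.03 0.8; 0 0 0 -0.03 0.8';python3 q.py
```

```text
time: 16.73
tool_pos: [0.6588, -0.1521, 0.1449]
ee_rot: [3.132, -0.003, 0.528]
wrist_force: [4.4, -0.8, -0.0]
width: 0.0352
yaw 0.5278 num 49.62 T [ 0.062 -1.138 -0.051] j6 -0.058 F [ 4.4 -0.8 -0. ] w 0.0352
```

```bash
python3 -m inch '0 0 0 -0.01 0.8; 0 0 0 -0.02 0.8; 0 0 0 -0.03 0.8; 0 0 0 -0.03 0.8';python3 q.py
```

```text
time: 17.07
tool_pos: [0.6589, -0.1521, 0.1449]
ee_rot: [3.132, -0.003, 0.559]
wrist_force: [5.3, -1.4, -0.4]
width: 0.0354
yaw 0.5593 num 50.12 T [ 0.035 -1.132 -0.039] j6 -0.058 F [ 5.3 -1.4 -0.4] w 0.0354
```

```bash
python3 -m inch '0 0 0 -0.01 0.8; 0 0 0 -0.02 0.8; 0 0 0 -0.03 0.8; 0 0 0 -0.03 0.8';python3 q.py
```

```text
time: 17.4
tool_pos: [0.6589, -0.152, 0.1449]
ee_rot: [3.132, -0.002, 0.591]
wrist_force: [5.2, -1.2, -0.4]
width: 0.0351
yaw 0.5907 num 50.62 T [ 8.700e-02 -1.141e+00  1.000e-03] j6 -0.058 F [ 5.2 -1.2 -0.4] w 0.0351
```

```bash
python3 -m inch '0 0 0 -0.01 0.8; 0 0 0 -0.02 0.8; 0 0 0 -0.03 0.8; 0 0 0 -0.03 0.8';python3 q.py;  python3 - <<'E'
from dial import *
p,d=snap('scene','s7')
y=robot.get_obs()['ee_rot'][2]
print([phase('scene','s7',np.array([.655,-.15]),A,c).round(3) for A in(.6,.9,1.2) for c in(0,.4)], (1.885+y+.705)%.62832)
E
```

```text
time: 17.73
tool_pos: [0.659, -0.152, 0.1449]
ee_rot: [3.132, -0.002, 0.622]
wrist_force: [4.6, -1.3, -0.8]
width: 0.0354
yaw 0.6219 num 51.12 T [ 0.103 -1.167 -0.099] j6 -0.181 F [ 4.6 -1.3 -0.8] w 0.0354
[np.float64(0.045), np.float64(0.057), np.float64(0.057), np.float64(0.055), np.float64(0.057), np.float64(0.069)] 0.07018006409336852
```

```bash
python3 -m inch '0 0 0 -0.01 0.8; 0 0 0 -0.02 0.8; 0 0 0 -0.02 0.8';python3 q.py
```

```text
time: 18.03
tool_pos: [0.659, -0.1519, 0.1449]
ee_rot: [3.132, -0.002, 0.643]
wrist_force: [4.9, -1.1, -0.3]
width: 0.0358
yaw 0.6427 num 51.45 T [ 0.094 -1.128 -0.212] j6 -0.283 F [ 4.9 -1.1 -0.3] w 0.0358
```

```bash
python3 - <<'E'
from dial import *
p,d=snap('scene','s8');p,d=snap('scene','s9')
y=robot.get_obs()['ee_rot'][2]
for f in('s6','s7','s8','s9'):print([phase('scene',f,np.array([.655,-.15]),A,c).round(3) for A in(.6,.9,1.2) for c in(0,.4)], (1.885+y+.705)%.62832)
E
python3 q.py
```

```text
[np.float64(0.509), np.float64(0.513), np.float64(0.509), np.float64(0.522), np.float64(0.51), np.float64(0.523)] 0.09076602277303492
[np.float64(0.045), np.float64(0.057), np.float64(0.057), np.float64(0.055), np.float64(0.057), np.float64(0.069)] 0.09076602277303492
[np.float64(0.073), np.float64(0.077), np.float64(0.076), np.float64(0.075), np.float64(0.076), np.float64(0.089)] 0.09076602277303492
[np.float64(0.075), np.float64(0.078), np.float64(0.077), np.float64(0.076), np.float64(0.077), np.float64(0.088)] 0.09076602277303492
yaw 0.6424 num 51.44 T [ 0.087 -1.119 -0.243] j6 -0.215 F [ 5.6 -0.3 -0.3] w 0.035
```

```bash
python3 -m inch '0 0 0 -0.007 0.8; 0 0 0 -0.014 0.8';python3 q.py
python3 - <<'E'
from dial import *
p,d=snap('scene','s10')
print([phase('scene','s10',np.array([.655,-.15]),A,c).round(3) for A in(.6,.9,1.2) for c in(0,.4)])
E
```

```text
time: 18.3
tool_pos: [0.659, -0.1519, 0.1449]
ee_rot: [3.132, -0.002, 0.657]
wrist_force: [5.5, 0.8, -0.1]
width: 0.0358
yaw 0.6569 num 51.68 T [ 0.081 -1.12  -0.316] j6 -0.297 F [ 5.5  0.8 -0.1] w 0.0358
[np.float64(0.081), np.float64(0.091), np.float64(0.09), np.float64(0.088), np.float64(0.09), np.float64(0.1)]
```

```bash
python3 -m inch '0 0 0 0.015 0.8; 0 0 0 0.03 0.8; 0 0 0 0.03 0.8'; python3 q.py; python3 -m inch '0 0 0 0 0.6; 0 0 0 0 0.45; 0 0 0 0 0.4; 0 0 -2 0 0.4; 0 0 -5 0 0.3; 0 0 -7 0 0.2; 0 0 -8 0 0.2; 0 0 -8 0 0.2'
python3 - <<'E'
from dial import *
st();p,d=snap('scene','s11')
print([phase('scene','s11',np.array([.655,-.15]),A,c).round(3) for A in(.6,.9,1.2) for c in(0,.4)])
cv2.imwrite('pics/s11z.png',cv2.resize(p[150:230,120:240],None,fx=6,fy=6,interpolation=2))
E
```

```text
time: 18.6
tool_pos: [0.659, -0.1519, 0.1449]
ee_rot: [3.133, -0.003, 0.627]
wrist_force: [5.1, -1.4, -0.6]
width: 0.0353
yaw 0.6275 num 51.21 T [ 0.016 -1.072 -0.147] j6 -0.088 F [ 5.1 -1.4 -0.6] w 0.0353
time: 19.27
tool_pos: [0.6588, -0.1518, 0.2283]
ee_rot: [3.129, -0.005, 0.628]
wrist_force: [-0.1, 0.2, -0.1]
width: 0.0744
{'time': 19.2667, 'joint_positions': [-0.3083, 0.3631, 0.996, -0.0038, 1.7694, -0.9366], 'qvel': [-0.0, 0.0222, 0.0636, 0.0031, -0.0331, -0.0007], 'joint_torque': [-0.0927, -43.6277, -29.3867, 0.0093, 0.1785, -0.0028], 'tool_pos': [0.6588, -0.1518, 0.2283], 'ee_rot': [3.1289, -0.0047, 0.6276], 'wrist_force': [-0.061, 0.2372, -0.1445], 'wrist_torque': [-0.0459, 0.0173, -0.0586], 'width': 0.0744}
[np.float64(0.054), np.float64(0.053), np.float64(0.05), np.float64(0.049), np.float64(0.054), np.float64(0.058)]
```

View pics/s11z.png

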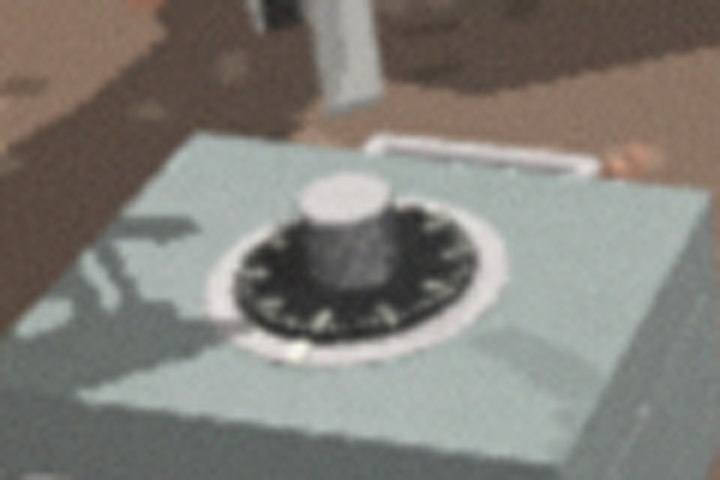

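```bash
python3 -m inch '-1 -1 0 0.1 0.4; -3 -3 0 0.2 0.5; -5 -5 0 0.3 0.6; -7 -7 0 0.4 0.7; -9 -8.7 0 0.5 0.7; -9.4 -9 0 0.6 0.7; -9.4 -9 0 0.7 0.7; -9.4 -9 0 0.765 0.7; -9.4 -9 0 0.765 0.7; -9.4 -9 0 0.765 0.7'
python3 - <<'E'
from dial import *
st();p,d=snap('scene','t1');p,d=snap('top','t1t')
K,E=cam('scene');v,u=np.mgrid[:384,:512]
# bar in initial top image
p0=np.load('/tmp/top0.npz')['p'];P=np.load('/tmp/P.npy')
m=(P[...,2]>.1)&(P[...,2]<.125)&(P[...,0]<.55)&(P[...,0]>.5)&(abs(P[...,1]+.134)<.07)
q=P[m];print(len(q),q.mean(0),q.min(0),q.max(0))
m=m&(P[...,0]<.545); vv,uu=np.nonzero(m)
R_=np.array([ray('top',a,b,.115)[:2] for a,b in zip(uu,vv)]); print(cv2.minAreaRect((R_*1000).astype(np.float32)))
E
```

```text
time: 20.15
tool_pos: [0.5284, -0.1336, 0.2226]
ee_rot: [3.137, -0.005, -0.136]
wrist_force: [1.0, -0.8, 0.8]
width: 0.0282
{'time': 20.15, 'joint_positions': [-0.3496, 0.069, 1.3566, -0.0034, 1.71, -0.2144], 'qvel': [0.0015, 0.0022, -0.0175, 0.0009, -0.0013, -0.0009], 'joint_torque': [-0.0107, -33.59, -30.3746, 0.0527, 0.0134, 0.0636], 'tool_pos': [0.5284, -0.1336, 0.2226], 'ee_rot': [3.137, -0.0051, -0.1356], 'wrist_force': [1.011, -0.834, 0.8344], 'wrist_torque': [-0.0385, 0.1, 0.0513], 'width': 0.0282}
199 [ 0.52991772 -0.1368656   0.11314173] [ 0.51541072 -0.18799327  0.1061882 ] [ 0.54995411 -0.07878899  0.11893763]
((529.9747924804688, -133.1399383544922), (29.545425415039062, 108.9524154663086), 0.16914334893226624)
```

```bash
python3 -m inch '0 0 1.5 0 0.7; 0 0 3.5 0 0.7; 0 0 5.5 0 0.7; 0 0 7.5 0 0.7; 0 0 8.5 0 0.7; 0 0 9 0 0.7; 0 0 9 0 0.7'
python3 - <<'E'
from dial import *
st();p,d=snap('scene','t2')
cv2.imwrite('pics/t2z.png',cv2.resize(p[100:230,120:290],None,fx=4.5,fy=4.5,interpolation=2))
E
```

```text
time: 20.83
tool_pos: [0.5288, -0.134, 0.1319]
ee_rot: [3.137, -0.004, -0.136]
wrist_force: [-0.8, -0.8, -0.0]
width: 0.0283
{'time': 20.8333, 'joint_positions': [-0.35, 0.0999, 1.5033, -0.0033, 1.5339, -0.2143], 'qvel': [-0.0002, -0.019, -0.0423, 0.0002, 0.0131, 0.003], 'joint_torque': [0.0031, -33.7907, -29.4594, 0.0559, -0.0807, -0.0026], 'tool_pos': [0.5288, -0.134, 0.1319], 'ee_rot': [3.1374, -0.0037, -0.1355], 'wrist_force': [-0.8246, -0.8349, -0.0472], 'wrist_torque': [-0.0592, 0.0897, 0.0436], 'width': 0.0283}
```

View pics/t2z.png

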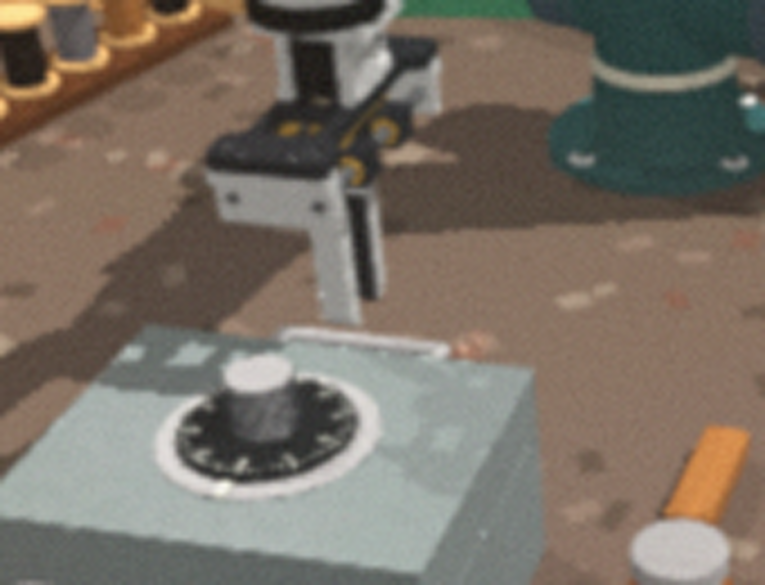

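```bash
python3 -m inch '0 0 0.8 0 0.7; 0 0 1.8 0 0.7; 0 0 2.8 0 0.7; 0 0 3.5 0 0.7; 0 0 3.8 0 0.7; 0 0 3.8 0 0.7'; python3 q.py; python3 -m inch '0 0 0 0 0.85; 0 0 0 0 0.95; 0 0 0 0 1; 0 0 0 0 1; 0 0 0 0 1'
python3 - <<'E'
from dial import *
st();p,d=snap('scene','t3')
cv2.imwrite('pics/t3z.png',cv2.resize(p[100:230,120:290],None,fx=4.5,fy=4.5,interpolation=2))
E
```

```text
time: 21.38
tool_pos: [0.5288, -0.1342, 0.0937]
ee_rot: [3.137, -0.003, -0.136]
wrist_force: [0.3, -0.3, -0.0]
width: 0.0284
yaw -0.1356 num 39.06 T [-0.042  0.098 -0.033] j6 0.001 F [ 0.3 -0.3 -0. ] w 0.0284
time: 21.8
tool_pos: [0.529, -0.1343, 0.0942]
ee_rot: [3.137, -0.004, -0.136]
wrist_force: [0.0, 0.7, 1.0]
width: 0.009
{'time': 21.8, 'joint_positions': [-0.3503, 0.1228, 1.5547, -0.0034, 1.4591, -0.2143], 'qvel': [0.0002, -0.0006, 0.0009, 0.0005, 0.0014, -0.0013], 'joint_torque': [0.0248, -33.9383, -28.7952, 0.0771, -0.0612, -0.0032], 'tool_pos': [0.529, -0.1343, 0.0942], 'ee_rot': [3.1372, -0.0041, -0.1357], 'wrist_force': [0.0093, 0.7184, 0.996], 'wrist_torque': [-0.0476, 0.1389, 0.0365], 'width': 0.009}
```

View pics/t3z.png

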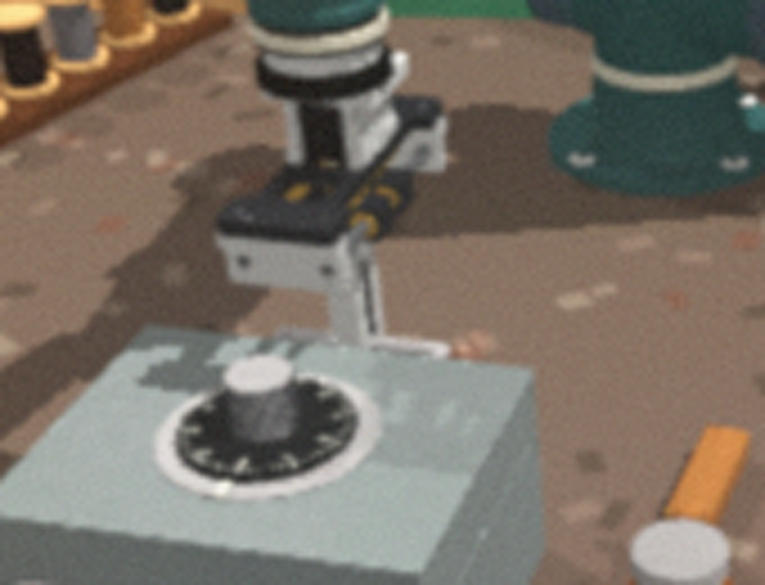

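The bar is gripped at 9–10 mm, well centred. A gentle lift of 4 mm will test the lock.

```bash
python3 -m inch '0 0 -0.1 0 1; 0 0 -0.2 0 1; 0 0 -0.2 0 1'; python3 q.py; python3 -m inch '0 0 -0.1 0 1; 0 0 -0.2 0 1; 0 0 -0.2 0 1'; python3 q.py
```

```text
time: 22.1
tool_pos: [0.5292, -0.1343, 0.096]
ee_rot: [3.137, -0.004, -0.136]
wrist_force: [1.6, -0.1, -2.8]
width: 0.0089
yaw -0.1356 num 39.06 T [-0.176 -0.232 -0.024] j6 -0.005 F [ 1.6 -0.1 -2.8] w 0.0089
time: 22.35
tool_pos: [0.5294, -0.1343, 0.098]
ee_rot: [3.137, -0.005, -0.136]
wrist_force: [3.2, -0.4, -4.1]
width: 0.0089
yaw -0.1357 num 39.06 T [-0.176 -0.309 -0.004] j6 -0.005 F [ 3.2 -0.4 -4.1] w 0.0089
```

```bash
python3 -m inch '0 0 -0.1 0 1; 0 0 -0.2 0 1; 0.1 0 -0.3 0 1; 0.1 0 -0.3 0 1'; python3 q.py
```

```text
time: 22.68
tool_pos: [0.5299, -0.1344, 0.101]
ee_rot: [3.137, -0.003, -0.136]
wrist_force: [-0.5, 0.0, -2.3]
width: 0.0089
yaw -0.1357 num 39.06 T [-0.1    0.129 -0.013] j6 -0.002 F [-0.5  0.  -2.3] w 0.0089
```

```bash
python3 -c "
import numpy as np
r=22.65;f=np.radians
for t in range(2,72,2):
  p=f(t+6.59);print(t,round(r*(np.cos(f(8.37))-np.cos(p)),1),round(-r*(np.sin(p)-np.sin(f(8.37))),1),end=' | ')"
```

```text
2 0.0 -0.1 | 4 0.1 -0.9 | 6 0.3 -1.6 | 8 0.5 -2.4 | 10 0.7 -3.2 | 12 0.9 -3.9 | 14 1.2 -4.7 | 16 1.5 -5.4 | 18 1.8 -6.1 | 20 2.2 -6.8 | 22 2.5 -7.5 | 24 2.9 -8.2 | 26 3.3 -8.9 | 28 3.8 -9.6 | 30 4.2 -10.2 | 32 4.7 -10.8 | 34 5.2 -11.4 | 36 5.7 -12.0 | 38 6.3 -12.6 | 40 6.8 -13.2 | 42 7.4 -13.7 | 44 8.0 -14.2 | 46 8.6 -14.7 | 48 9.3 -15.2 | 50 9.9 -15.6 | 52 10.6 -16.0 | 54 11.3 -16.4 | 56 12.0 -16.8 | 58 12.7 -17.2 | 60 13.4 -17.5 | 62 14.1 -17.8 | 64 14.9 -18.1 | 66 15.6 -18.3 | 68 16.4 -18.5 | 70 17.2 -18.7 |
```

```bash
python3 -m inch '0.05 0 -0.5 0 1; 0.1 0 -0.9 0 1; 0.3 0 -1.6 0 1; 0.5 0 -2.4 0 1; 0.7 0 -3.2 0 1; 0.9 0 -3.9 0 1; 1.2 0 -4.7 0 1; 1.5 0 -5.4 0 1; 1.8 0 -6.1 0 1; 2.2 0 -6.8 0 1; 2.5 0 -7.5 0 1; 2.9 0 -8.2 0 1; 3.3 0 -8.9 0 1; 3.8 0 -9.6 0 1; 4.2 0 -10.2 0 1; 4.2 0 -10.2 0 1'
python3 - <<'E'
from dial import *
import q
p,d=snap('scene','u1')
cv2.imwrite('pics/u1z.png',cv2.resize(p[60:260,80:310],None,fx=3,fy=3,interpolation=2))
E
```

```text
time: 24.02
tool_pos: [0.5714, -0.1401, 0.2059]
ee_rot: [3.136, -0.004, -0.136]
wrist_force: [-5.3, -1.5, 3.7]
width: 0.0093
yaw -0.1361 num 39.05 T [-0.364  1.217 -0.01 ] j6 0.008 F [-5.3 -1.5  3.7] w 0.0093
```

View pics/u1z.png

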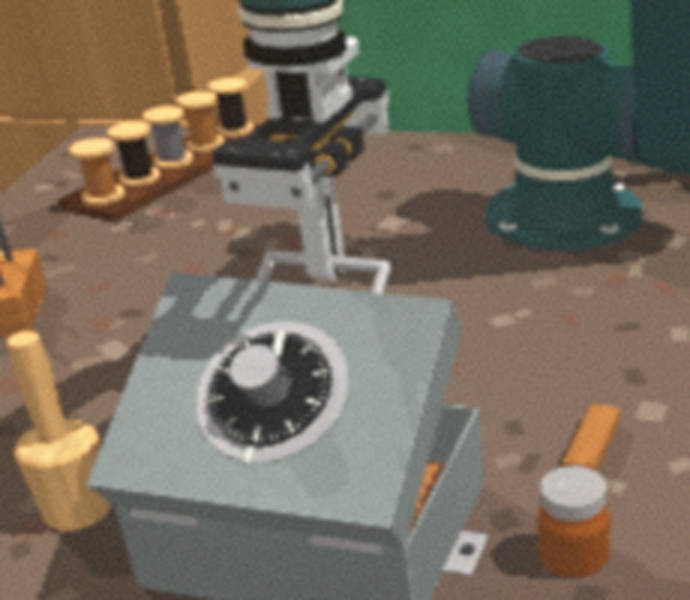

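```bash
python3 -m inch '0.3 0 -0.4 0 1; 0.75 0 -0.9 0 1; 1.25 0 -1.5 0 1; 1.8 0 -2.1 0 1; 2.35 0 -2.7 0 1; 2.95 0 -3.2 0 1; 3.55 0 -3.7 0 1; 4.15 0 -4.2 0 1; 4.85 0 -4.7 0 1; 5.45 0 -5.1 0 1; 6.15 0 -5.5 0 1; 6.85 0 -5.9 0 1; 7.55 0 -6.3 0 1; 8.25 0 -6.7 0 1; 8.95 0 -7 0 1; 8.95 0 -7 0 1'
python3 - <<'E'
from dial import *
import q
p,d=snap('scene','u2')
cv2.imwrite('pics/u2z.png',cv2.resize(p[30:260,80:310],None,fx=2.6,fy=2.6,interpolation=2))
E
```

```text
time: 25.4
tool_pos: [0.6615, -0.1525, 0.2808]
ee_rot: [3.135, -0.011, -0.136]
wrist_force: [-1.8, -2.1, 6.7]
width: 0.0093
yaw -0.1364 num 39.05 T [-0.481  0.774  0.035] j6 0.012 F [-1.8 -2.1  6.7] w 0.0093
```

View pics/u2z.png

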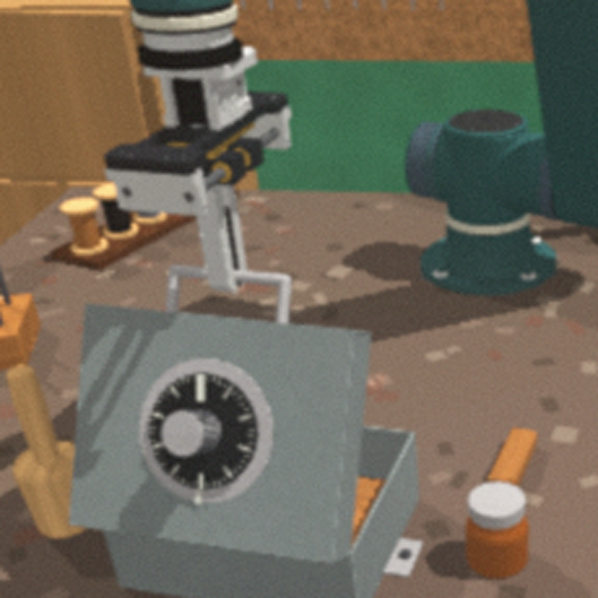

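```bash
python3 -m inch '0.4 0 -0.15 0 1; 1.1 0 -0.4 0 1; 1.8 0 -0.6 0 1; 2.6 0 -0.8 0 1; 3.3 0 -0.9 0 1; 3.9 0 -1 0 1; 3.9 0 -1 0 1; 3.9 0 -1 0 1'
python3 - <<'E'
from dial import *
import q
p,d=snap('scene','u3')
K,E=cam('scene');v,u=np.mgrid[:384,:512]
P=(np.stack([(u-K[0,2])/K[0,0],(v-K[1,2])/K[1,1],np.ones_like(u)],-1)*d[...,None]-E[:3,3])@E[:3,:3]
# lid outer face: plane fit on grey points
c,s=np.cos(YAW),np.sin(YAW); b=np.stack([(P[...,0]-.657)*c+(P[...,1]+.151)*s,-(P[...,0]-.657)*s+(P[...,1]+.151)*c,P[...,2]],-1)
m=(abs(b[...,1])>.055)&(abs(b[...,1])<.11)&(b[...,2]>.12)&(b[...,2]<.26)&(b[...,0]>.03)&(b[...,0]<.2)
f=np.polyfit(b[m][:,2],b[m][:,0],1);r=b[m][:,0]-np.polyval(f,b[m][:,2]);k=abs(r)<.01
f=np.polyfit(b[m][k][:,2],b[m][k][:,0],1);print(m.sum(),k.sum(),'lid angle',90-np.degrees(np.arctan(-f[0])),f)
cv2.imwrite('pics/u3z.png',cv2.resize(p[30:260,80:310],None,fx=2.6,fy=2.6,interpolation=2))
E
```

```text
time: 26.12
tool_pos: [0.702, -0.1581, 0.2945]
ee_rot: [3.134, -0.02, -0.136]
wrist_force: [0.8, -2.3, 4.2]
width: 0.0088
yaw -0.1361 num 39.06 T [-0.473  0.02  -0.013] j6 -0.0 F [ 0.8 -2.3  4.2] w 0.0088
3217 3217 lid angle 70.63439009673544 [-0.35148108  0.17250842]
```

View pics/u3z.png

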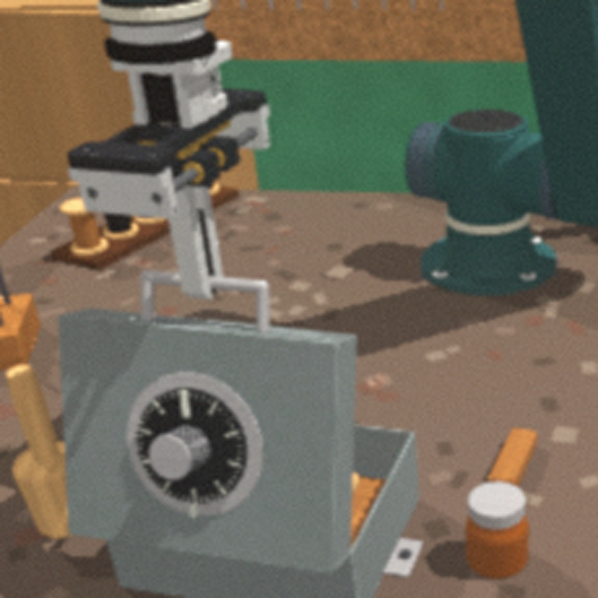

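```bash
python3 -m inch '0 0 0 0 0.8; 0 0 0 0 0.65; 0 0 0 0 0.6; 0 0 0 0 0.6; 0 0 -0.5 0 0.6; 0 0 -2 0 0.6; 0 0 -4 0 0.6; -2 0 -5.5 0 0.6; -4.5 0 -6 0 0.6; -8 0 -6 0 0.6; -12 0 -6 0 0.6; -15 0 -6 0 0.6; -15 0 -6 0 0.6; -15 0 -6 0 0.6'
python3 - <<'E'
from dial import *
import q
p,d=snap('scene','u4')
K,E=cam('scene');v,u=np.mgrid[:384,:512]
P=(np.stack([(u-K[0,2])/K[0,0],(v-K[1,2])/K[1,1],np.ones_like(u)],-1)*d[...,None]-E[:3,3])@E[:3,:3]
c,s=np.cos(YAW),np.sin(YAW); b=np.stack([(P[...,0]-.657)*c+(P[...,1]+.151)*s,-(P[...,0]-.657)*s+(P[...,1]+.151)*c,P[...,2]],-1)
m=(abs(b[...,1])>.055)&(abs(b[...,1])<.11)&(b[...,2]>.12)&(b[...,2]<.26)&(b[...,0]>.03)&(b[...,0]<.2)
f=np.polyfit(b[m][:,2],b[m][:,0],1);print(m.sum(),'lid angle',90-np.degrees(np.arctan(-f[0])))
snap('top','u4t');cv2.imwrite('pics/u4z.png',p)
E
```

```text
time: 27.33
tool_pos: [0.5512, -0.1367, 0.3528]
ee_rot: [3.134, -0.022, -0.136]
wrist_force: [0.4, 0.0, 1.1]
width: 0.0378
yaw -0.1362 num 39.05 T [-0.067  0.046 -0.021] j6 -0.011 F [0.4 0.  1.1] w 0.0378
3217 lid angle 70.64786114714175
```

View pics/u4z.png

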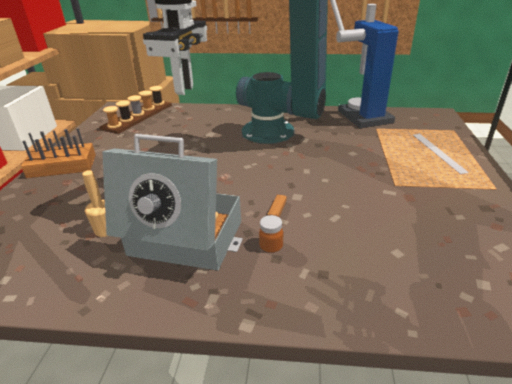

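View pics/u4t.png

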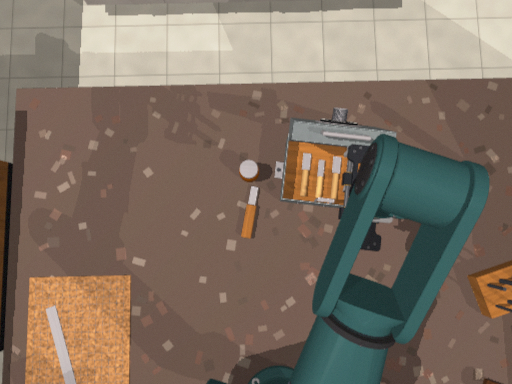

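The lid stands at 70.6°. The jar at (249,170), the plane at (250,212) and the maul are where they were at the start, and the gripper is clear. I'll hand the job in.

```bash
python3 -c "
from bench import robot
print(robot.close_job())"
```

```text
the job is handed in; nothing more can be done
None
```

The box is unlocked and its lid stands open at about 70.6°, with the gripper clear of everything. I handed the job in at about 27 s of the 72 s allowed.

- **Dialling:** I turned the dial left to 60 and right to 30, checking both numbers against the dial marks in the pictures. I then crept left in small steps.
- **The stop:** The torque changed near 49, which I took for the bolt snapping back. It then rose to about 0.3 N m near 51.5, so I stopped there and backed off slightly before letting go. The stop felt springy rather than dead: the dial still moved a little as the torque rose. I took the rising torque, and the way the dial sprang back when I eased off, as the sign.
- **Lid:** The first millimetres of lift at the bar took only 2 to 4 N, which showed the bolt was drawn. I swung the lid up by the bar and let go. It read 70.6° both before and after release.
- **Last checks:** By eye, the jar, the plane and the maul look as they did at the start. In the last top view the arm hid the maul, so I judged it from the scene view alone.
- **Forces and disagreement:** The highest side force I read was about 11 N, while turning the dial. The camera and the arm disagreed by up to about 4 mm on where the knob's centre is; the grasps took up the difference.

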